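# Snap a light bar between the spring clips of a shelf lamp

### The arm

A 6-joint arm with a two-finger parallel gripper is mounted at the origin on the work surface. World frame = base frame: x ahead of the robot, y to its left, z up, the work surface at z = 0. Lengths are in m, angles in degrees, forces in N, time in s.
With the tool pointing down it reaches from about 0.375 to 0.9 m from the base axis. Payload 3.1 kg.
Tool frame: the origin (TCP) lies at the very end of the fingers, on their centre line; the grasp point (between the pads) lies bot.grip_point_offset behind it (bot.grip_point_offset is the distance from the TCP to the grasp point, in m); z points along the fingers, y is the line along which they close (so a half turn about z gives the same grasp; the last joint's range is limited). The gripper opens to 87 mm and grips with 3 to 60 N. Pads are 19 mm wide; open, the fingers measure 117 mm over their backs; the gripper's body (75 mm by 190 mm) begins 51 mm behind the grasp point.
Start: joints at [-79.727, 30.224, 82.088, -0, 67.689, -10.227], TCP at [0.219, -0.585, 0.223] pointing down, gripper open.
Joint ranges: [-176.69, 176.69], [-43.24, 126.21], [12.49, 139.97], [-82, 262], [0, 151.66], [-163.58, 163.58]. Speed limits (degrees/s): [159.86, 159.86, 180, 180, 180, 180].

### API

Orientations are given as a 3x3 rotation matrix whose columns are the frame's x, y, z axes.
In Python, from rig import bot, viewer, ticket gives the robot as it stands.
- The arm moves only by the tool servo_tool, never from a script. Its argument "targets" is a list of rows, each an object with "offset": the shift along the tool's x, y, z in m, a list of three; "dr": the turn, a rotation vector about the tool's x, y, z in degrees, a list of three. In form: [{"offset": [x, y, z], "dr": [ax, ay, az]}, ...]. A call has 1 to 20 rows; each row is the pose to reach, as a shift and turn from the pose commanded when the call began, along the tool's axes at that moment; what a row does not reach only later rows make up. A row lasts 1/12 s, in which the tool goes at most 41.7 mm and 7.16 degrees, less where a joint would pass 70% of its speed; a pose out of reach is approached as far as the arm can. A call with a gripper value outside its range is refused whole. "gripper" is the gripper command: -1 is fully open, 1 is shut, values between are in proportion, set as the call begins (left out, the last holds). The fingers move at their own pace and stop on an object; the grip force is fixed at half the most. Time passes only in rows, so rows that repeat a pose let the fingers close. It gives the time, the measured TCP pose, the force, the opening and the grip force at its end, in the units of the state.
- bot.read_state(): the state, without advancing time (a new reading comes with each control period).
- viewer.capture(name): name is "side" or "top"; returns a dict with "color" (420x560x3 uint8, red, green, blue), "camera_matrix" (3x3 intrinsics, pixels), "R" (3x3) and "t" (3): a world point X has camera coordinates R X + t. Camera axes: x right, y down, z forward; pixel columns grow to the right and rows downward; lengths in m; the calibration is good to about 2 mm. A picture is of the moment at which its call begins. There is no depth.
- ticket.hand_in(): hands the job in; it is judged then, once.
The state is a dict: "time_s": time; "joint_positions": joint angles; "qvel": joint speeds; "tau": joint torques, N m; "position": TCP position; "tcp_rot": TCP orientation; "force": force on the tool from outside, world axes, zero at the start; "moment": the same for the moment, N m; "opening": opening from 0.0 (shut) to 1.0 (fully open); "grasp_force": force on a finger pad.
Only numpy, scipy, OpenCV 4.12 (cv2) and the standard library are available. Lean on these libraries where they do the work, as an engineer would, in place of code of your own. Each camera call takes 0.05 s, during which the arm holds its last target. There are 200 camera calls.

### The job

Fit the spare light bar in the shelf lamp: take the long bar whose ends are chamfered underneath from its rest and press it gently and level down between the lamp's two spring clips until it sits fully home on its seats and both clips have snapped shut over its ends. It is fragile, so press no harder than it takes to snap in (about 15 N; it cracks at 50 N). Then let go and push the lamp's test button right down; leave the short square-ended bar and the other things on the bench where they are.

Things in the scene. Friction and masses are not known exactly. Their poses are not given: they have to be found in the camera images.
- bar: The light bar to fit: a rigid straight bar, aluminium below, frosted white on top, with grey end caps; 180 mm long, 30 mm wide, 28 mm high, 140 to 280 g. Origin at its centre; y along the bar, z up. It lies level, white side up, in a black rest, its centre 38 mm above the work surface. Grip it at its middle, across its width.
- bar_end (a point): Centre of the bar's +y end, 90 mm from its centre. The end face is upright from the top down to 4 mm below the centre; below that a chamfer 10 mm high runs in by 5 mm, so the underside is 170 mm long. The other end is the same.
- bar_rest (a point): Middle of the black rest that carries the long bar, on top of its foot plate (6 mm thick, 50 by 130 mm); y along the rest. Two blocks, 52 mm either side of this point, carry the bar between lips 5 mm high; it may lie up to 8 mm off-centre along y. Between the blocks the bar is free all round.
- square_bar: A bar to leave alone: same look, width and height but 150 mm long with square ends that carry two thin pins, in a second black rest like the first. Origin at its centre; y along the bar. Which place on the bench has which bar varies.
- lamp: The shelf lamp, fixed to the bench: a white tray 12 mm thick, 90 mm wide (its x) and 320 mm long (its y, from -135 to +185 mm). Origin on its underside; z up. The bar's place is straight above the origin, along the lamp's y. A bare steel carrier on the tray has two flat seats, 60 mm either side of the origin along y, and an upright spring clip at each end.
- tray_mid (a point): Top of the tray, 12 mm straight above the lamp's origin. The carrier's height is set on studs, differs every time and is not measured: a bar that is home on the seats has its centre anywhere from 31 to 51 mm above this point (43 to 63 mm above the lamp's origin). For 50 mm either side along y nothing stands between the tray and the bar.
- clip_button_end (a joint): Outward spread, in m, of the clip at the lamp's +y end (by the button): 0 closed, 0.004 as the bar's end passes, 0.008 its stop. Its inward bump, a level 6 mm round rod 18 mm long, reaches 4 mm in over the bar's end, its centre 18 mm above the centre of a bar that is home; it goes up and down with the carrier. Spring: 3 N to start, 6 N at 4 mm, sideways.
- clip_far_end (a joint): The same for the clip at the lamp's -y end. Coming from above, the chamfers meet the bumps when the bar is about 30 mm above home and spread them; friction included, 9 to 18 N presses them past, then 3 to 7 N. In the last 2 mm the clips snap shut over the top of its ends, then the seats stop the bar hard (some 20 N per mm).
- test_button (a joint): Travel of the test button in m: 0 up, 0.006 fully down; it springs back. About 5 N pushes it fully down.
- test_button_top (a point): Centre of the top face of the test button, a round black push button 26 mm in diameter in a grey collar on the lamp's tray, 152 mm from the lamp's origin along its +y; about 34 mm above the work surface; it is pressed straight down.
- jar: Bystander: a glass jar, 60 mm in diameter, 75 mm tall. Origin at the centre of its underside.
- tape: Bystander: a flat-lying roll, 90 mm in diameter, 25 mm high. Origin at the centre of its underside.
- pot: Bystander: a terracotta pot, 90 mm wide, 80 mm high. Origin at the centre of its underside.
Things that resemble listed ones, but are neither listed nor needed, are in the scene too. Leave any yellow look-alike of the bar alone.

How it is judged (in metres and radians):
On the way, in this order (a step that is already met when the one before it is completed fails the run):
1. the long bar is snapped in: both clips shut over its ends (value of joint each of clip_button_end, clip_far_end below 0.0015 m and z of bar in the frame of lamp between 0.038 and 0.067 m and horizontal distance between bar and lamp below 0.006 m and angle between the y axis of bar and the y axis of lamp, either way round below 0.06 rad), for 0.2 s.
2. the bar is let go and the test button is pushed down (value of joint test_button above 0.0045 m and contact force between the fingers and bar below 0.1 N), for 0.05 s.
At the end, for the whole second after the job is handed in: The long bar is snapped in and at rest: clips shut to 1.5 mm, its centre within 6 mm of the lamp's origin from above and 38 to 67 mm over it, axis within 0.06 rad of the lamp's y; the button was then pushed 4.5 mm down, bar let go, and is up again (all of step 1 and linear speed of bar below 0.02 m/s and value of joint test_button below 0.003 m); the robot touches nothing.
It fails at once if the bar is pressed against the lamp or its clips with more than 50 N (contact force between bar and lamp above 50 N).
It fails at once if the square-ended bar is moved more than 20 mm (distance of square_bar from where it was at the start of the episode above 0.02 m).
It fails at once if the jar, the roll or the pot is moved more than 30 mm (distance of any of jar, tape, pot from where it was at the start of the episode above 0.03 m).
It also fails if it takes over 64 s, if anything falls off the work surface, if the arm or the gripper's body presses on something with over 40 N, if the wrist force passes 120 N, or if a joint passes its speed limit or range.

## Working session

There is one attempt and no reset: what is moved stays moved. The work goes in short steps, Python scripts to look and compute and a tool call to move; the robot and the scene stay as the last step left them, time stands still between calls to the robot, and variables do not carry over. Pictures are saved under pics/ and viewed, at most 10 in all, crops included, and the job is handed in when it is done.

Besides the shell and the picture viewer there is one more tool, called after "Call:" as name(argument=value, ...) on one line, values as JSON. servo_tool: Moves the arm, as the interface text tells. Its arguments: {"type":"object","properties":{"targets":{"type":"array"},"gripper":{"type":"number"}},"required":["targets"]}

```bash
mkdir -p pics; ls; python3 - <<'E'
from rig import bot,viewer
import cv2,numpy as np
s=bot.read_state()
for k,v in s.items(): print(k,np.round(v,3).tolist())
print(bot.grip_point_offset)
for n in("top","side"):
    c=viewer.capture(n); cv2.imwrite(f"pics/{n}0.png",c["color"][:,:,::-1]); np.savez(f"pics/{n}0.npz",**c)
    print(n,np.round(c["camera_matrix"],1).tolist(),np.round(c["R"],3).tolist(),np.round(c["t"],3))
E
```

```text
pics
time_s 0.0
joint_positions [-79.726, 30.278, 82.158, -0.002, 67.688, -10.228]
qvel [0.041, 0.003, 0.029, 0.033, -0.036, -0.004]
tau [0.001, -44.004, -17.659, 0.063, 0.058, -0.0]
position [0.219, -0.585, 0.222]
tcp_rot [[0.937, 0.35, -0.0], [0.35, -0.937, 0.002], [0.0, -0.002, -1.0]]
force [0.674, 0.081, 0.336]
moment [-0.041, 0.013, -0.022]
grasp_force 0.0
opening 1.002
0.0187
top [[534.2, 0.0, 282.9], [0.0, 534.2, 207.5], [0.0, 0.0, 1.0]] [[-0.015, -1.0, 0.009], [-0.985, 0.014, -0.17], [0.17, -0.011, -0.985]] [-0.143  0.552  1.607]
side [[481.4, 0.0, 274.4], [0.0, 481.4, 209.1], [0.0, 0.0, 1.0]] [[0.945, -0.327, -0.023], [-0.223, -0.591, -0.775], [0.24, 0.738, -0.631]] [-0.547  0.094  1.512]
```

View pics/top0.png

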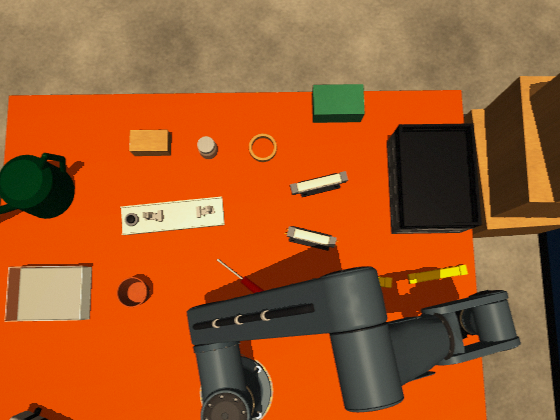

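View pics/side0.png

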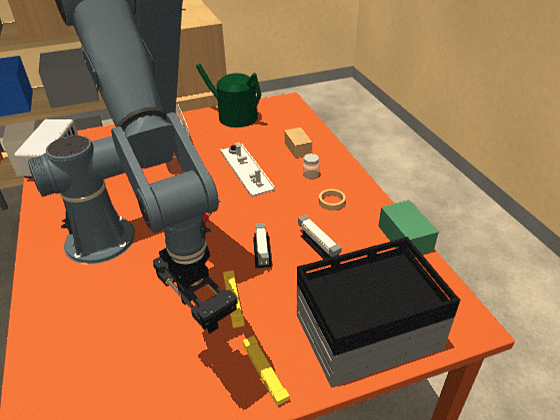

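Top view: two bars at about (318,184) and (312,238). The lamp tray is centred near (172,215), with the button at (131,218). The yellow look-alikes are at (440,273). Next: measure both bars and make one enlarged crop.

```bash
cat > h.py <<'E'
import cv2,numpy as np
from rig import bot,viewer
def load(n): return dict(np.load(f"pics/{n}.npz"))
def ray(c,uv,z):
    d=c["R"].T@np.linalg.inv(c["camera_matrix"])@np.array([uv[0],uv[1],1.]); o=-c["R"].T@c["t"]
    return o+d*(z-o[2])/d[2]
def proj(c,X):
    p=c["camera_matrix"]@(c["R"]@np.asarray(X)+c["t"]); return p[:2]/p[2]
def blobs(c,box,lo,hi,n=1):
    "largest blobs in box (x0,y0,x1,y1) with HSV in range -> minAreaRect"
    x0,y0,x1,y1=box; h=cv2.cvtColor(c["color"][y0:y1,x0:x1],cv2.COLOR_RGB2HSV)
    m=cv2.inRange(h,lo,hi); k,_=cv2.findContours(m,cv2.RETR_EXTERNAL,cv2.CHAIN_APPROX_NONE)
    k=sorted(k,key=cv2.contourArea)[::-1][:n]
    return [a+np.array([x0,y0]) for a in k]
def rect(c,k,z):
    "contour onto plane z -> min area rect centre, size, long axis angle (deg)"
    P=np.array([ray(c,p[0],z)[:2] for p in k]); r=cv2.minAreaRect((P*1000).astype(np.float32))
    b=cv2.boxPoints(r); e=[b[1]-b[0],b[2]-b[1]]; L=max(e,key=np.linalg.norm)
    return np.array(r[0])/1000,sorted(r[1]),np.degrees(np.arctan2(L[1],L[0]))%180
E
python3 - <<'E'
from h import *
t=load("top0"); s=load("side0")
W=((0,0,110),(180,90,255))
for name,box,z,V in(("barA",(280,165,355,200),.052,W),("barB",(280,220,345,255),.052,W),("tray",(112,190,232,240),.012,W)):
    for k in blobs(t,box,*V): print(name,cv2.boundingRect(k),*rect(t,k,z))
for name,box,z in(("barA",(293,210,345,260),.052),("barB",(250,215,275,270),.052),("tray",(215,138,278,198),.012)):
    for k in blobs(s,box,*W): print("side",name,cv2.boundingRect(k),*rect(s,k,z))
def cr(c,x0,y0,w,h,f): return cv2.resize(c["color"][y0:y0+h,x0:x0+w,::-1],None,fx=f,fy=f,interpolation=cv2.INTER_CUBIC)
a=np.vstack([cr(t,278,165,80,90,5)[:300],]);
im=np.zeros((600,800,3),np.uint8)
def put(i,x,y): im[y:y+i.shape[0],x:x+i.shape[1]]=i[:600-y,:800-x]
put(cr(t,280,165,80,90,4.5),0,0); put(cr(s,248,205,100,70,4.3),365,0); put(cr(t,112,190,118,50,3.3),0,420); put(cr(s,212,135,68,65,4),400,320)
cv2.imwrite("pics/crop1.png",im)
E
```

```text
barA (290, 172, 57, 21) [ 0.6272644  -0.26368567] [31.150602340698242, 177.2427520751953] 103.00855
barB (288, 227, 48, 18) [ 0.45809769 -0.23628709] [31.509031295776367, 145.5907440185547] 75.7532
tray (121, 197, 103, 38) [0.53621783 0.19740129] [90.30961608886719, 319.74737548828125] 95.061005
side barA (299, 215, 43, 39) [ 0.62032635 -0.26456055] [45.64990234375, 180.68414306640625] 102.85728
side barB (256, 224, 13, 35) [ 0.45727246 -0.23581604] [29.785511016845703, 148.2368621826172] 76.13599
side tray (220, 143, 54, 54) [0.53553687 0.20534274] [97.3090591430664, 350.0537414550781] 94.98253
```

View pics/crop1.png

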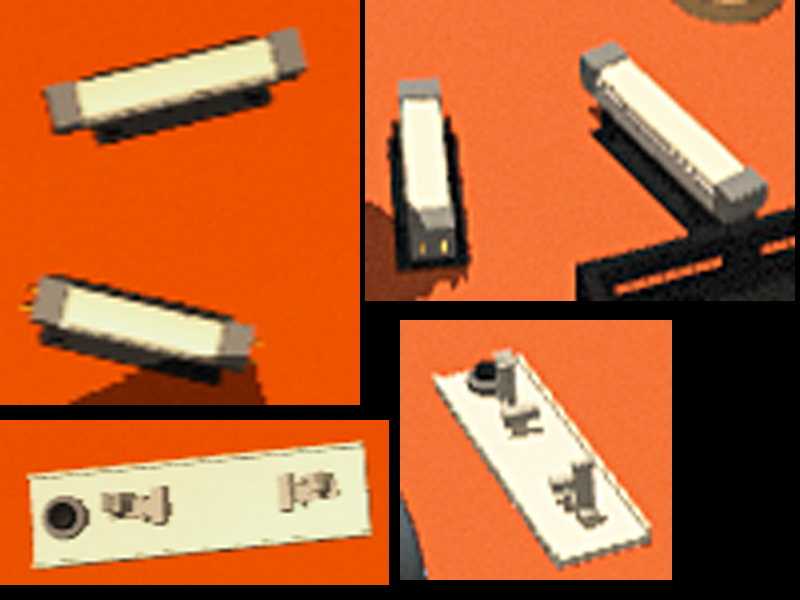

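The upper top-view bar at (318,184) measures 177 x 31 mm and has chamfered ends, so it is the long bar. The one at (312,238) measures 146 mm with gold pins, so it is the square bar to leave. The yellow ones at (440,273) are look-alikes. The tray measures 320 x 90 mm, which matches, and the button is at its left (+y) end.

```bash
cat >> h.py <<'E'
from scipy.spatial.transform import Rotation as Ro
def to(p,ang):
    "offset and dr from the present pose to TCP p, tool y at world angle ang (deg), pointing down"
    s=bot.read_state(); R=np.array(s["tcp_rot"]); a=np.radians(ang); y=np.array([np.cos(a),np.sin(a),0]); z=np.array([0,0,-1.])
    T=np.column_stack([np.cross(y,z),y,z])
    print("offset",np.round(R.T@(np.array(p)-s["position"]),4),"dr",np.round(Ro.from_matrix(R.T@T).as_rotvec(degrees=True),2))
E
python3 -c "
from h import *
to([.627,-.264,.28],13); to([.219,-.585,.28],-69.5)"
```

```text
offset [ 0.4947 -0.1576 -0.0579] dr [-8.00e-02 -9.00e-02 -8.25e+01]
offset [ 0.0002  0.0002 -0.0583] dr [-0.11 -0.02 -0.  ]
```

Call:
servo_tool(targets=[{"offset": [0, 0, -0.03], "dr": [0, 0, 0]}, {"offset": [0, 0, -0.058], "dr": [0, 0, -3]}, {"offset": [0.03, -0.01, -0.058], "dr": [0, 0, -9]}, {"offset": [0.065, -0.02, -0.058], "dr": [0, 0, -15]}, {"offset": [0.1, -0.03, -0.058], "dr": [0, 0, -21]}, {"offset": [0.135, -0.043, -0.058], "dr": [0, 0, -27]}, {"offset": [0.17, -0.054, -0.058], "dr": [0, 0, -33]}, {"offset": [0.205, -0.065, -0.058], "dr": [0, 0, -39]}, {"offset": [0.24, -0.076, -0.058], "dr": [0, 0, -45]}, {"offset": [0.275, -0.088, -0.058], "dr": [0, 0, -51]}, {"offset": [0.31, -0.099, -0.058], "dr": [0, 0, -57]}, {"offset": [0.345, -0.11, -0.058], "dr": [0, 0, -63]}, {"offset": [0.38, -0.121, -0.058], "dr": [0, 0, -69]}, {"offset": [0.415, -0.132, -0.058], "dr": [0, 0, -75]}, {"offset": [0.45, -0.143, -0.058], "dr": [0, 0, -80]}, {"offset": [0.48, -0.153, -0.058], "dr": [0, 0, -82.5]}, {"offset": [0.495, -0.158, -0.058], "dr": [0, 0, -82.5]}, {"offset": [0.495, -0.158, -0.058], "dr": [0, 0, -82.5]}, {"offset": [0.495, -0.158, -0.058], "dr": [0, 0, -82.5]}], gripper=-1)

```text
time_s: 1.68
position: [0.6269, -0.2638, 0.2798]
tcp_rot: [[-0.226, 0.974, -0.002], [0.974, 0.226, -0.0], [0.0, -0.002, -1.0]]
force: [-1.0, -0.6, -0.2]
opening: 0.999
grasp_force: 0.0
```

```bash
python3 -c "
from h import *
to([.627,-.264,.1],13)
for n in('top','side'):
    c=viewer.capture(n); np.savez(f'pics/{n}1.npz',**c); cv2.imwrite(f'pics/{n}1.png',c['color'][:,:,::-1])
c=load('top1')
a=cv2.resize(load('side1')['color'][120:300,180:400,::-1],None,fx=3,fy=3);cv2.imwrite('pics/crop2.png',a)
t=load('top1'); 
for b in((112,190,232,240),):
  for k in blobs(t,b,(0,0,110),(180,90,255)): print(rect(t,k,.012))
for k in blobs(t,(118,205,145,232),(0,0,0),(180,255,60)): M=cv2.minEnclosingCircle(k); print(M, ray(t,M[0],.034))
"
```

```text
offset [-0.0003  0.0004  0.1798] dr [-0.11 -0.02  0.04]
(array([0.52939667, 0.27440942]), [90.31209564208984, 165.10897827148438], np.float32(94.9774))
((130.68182373046875, 218.68182373046875), 4.047844409942627) [0.52383123 0.32159278 0.034     ]
```

View pics/crop2.png

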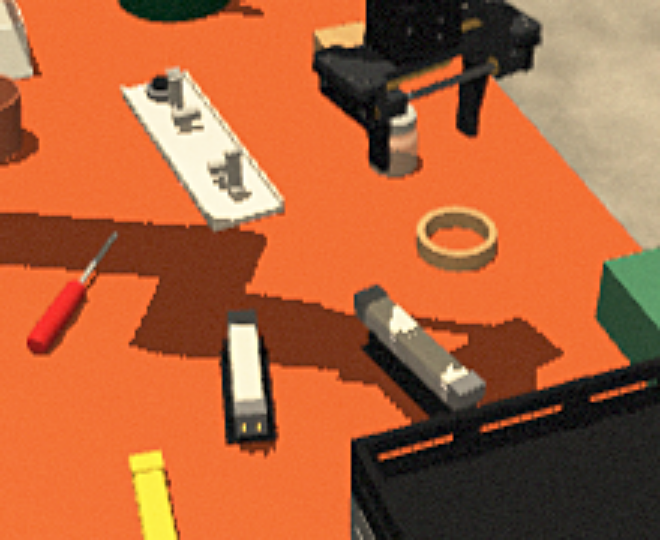

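The gripper hangs squarely over the long bar (shadowed, at about (420,345) in the crop), with the square bar and the bin clear of it. Descending.

Call:
servo_tool(targets=[{"offset": [0, 0, 0.03], "dr": [0, 0, 0]}, {"offset": [0, 0, 0.06], "dr": [0, 0, 0]}, {"offset": [0, 0, 0.09], "dr": [0, 0, 0]}, {"offset": [0, 0, 0.12], "dr": [0, 0, 0]}, {"offset": [0, 0, 0.15], "dr": [0, 0, 0]}, {"offset": [0, 0, 0.175], "dr": [0, 0, 0]}, {"offset": [0, 0, 0.195], "dr": [0, 0, 0]}, {"offset": [0, 0, 0.21], "dr": [0, 0, 0]}, {"offset": [0, 0, 0.222], "dr": [0, 0, 0]}, {"offset": [0, 0, 0.232], "dr": [0, 0, 0]}, {"offset": [0, 0, 0.24], "dr": [0, 0, 0]}, {"offset": [0, 0, 0.247], "dr": [0, 0, 0]}, {"offset": [0, 0, 0.253], "dr": [0, 0, 0]}, {"offset": [0, 0, 0.258], "dr": [0, 0, 0]}, {"offset": [0, 0, 0.259], "dr": [0, 0, 0]}, {"offset": [0, 0, 0.259], "dr": [0, 0, 0]}])

```text
time_s: 3.12
position: [0.6273, -0.2639, 0.0214]
tcp_rot: [[-0.225, 0.974, -0.0], [0.974, 0.225, 0.0], [0.0, -0.0, -1.0]]
force: [0.3, -0.4, 0.9]
opening: 1.0
grasp_force: 0.0
```

Call:
servo_tool(targets=[{"offset": [0, 0, 0], "dr": [0, 0, 0]}, {"offset": [0, 0, 0], "dr": [0, 0, 0]}, {"offset": [0, 0, 0], "dr": [0, 0, 0]}, {"offset": [0, 0, 0], "dr": [0, 0, 0]}, {"offset": [0, 0, 0], "dr": [0, 0, 0]}, {"offset": [0, 0, 0], "dr": [0, 0, 0]}, {"offset": [0, 0, 0], "dr": [0, 0, 0]}, {"offset": [0, 0, 0], "dr": [0, 0, 0]}, {"offset": [0, 0, 0], "dr": [0, 0, 0]}, {"offset": [0, 0, 0], "dr": [0, 0, 0]}, {"offset": [0, 0, 0], "dr": [0, 0, 0]}, {"offset": [0, 0, 0], "dr": [0, 0, 0]}], gripper=1)

```text
time_s: 4.12
position: [0.6279, -0.264, 0.0216]
tcp_rot: [[-0.225, 0.974, 0.001], [0.974, 0.225, -0.0], [-0.001, 0.001, -1.0]]
force: [2.5, 1.7, -0.6]
opening: 0.34
grasp_force: 30.0
```

Call:
servo_tool(targets=[{"offset": [0, 0, -0.005], "dr": [0, 0, 0]}, {"offset": [0, 0, -0.015], "dr": [0, 0, 0]}, {"offset": [0, 0, -0.03], "dr": [0, 0, 0]}, {"offset": [0, 0, -0.05], "dr": [0, 0, 0]}, {"offset": [0, 0, -0.07], "dr": [0, 0, 0]}, {"offset": [0, 0, -0.09], "dr": [0, 0, 0]}, {"offset": [0, 0, -0.11], "dr": [0, 0, 0]}, {"offset": [0, 0, -0.125], "dr": [0, 0, 0]}, {"offset": [0, 0, -0.135], "dr": [0, 0, 0]}, {"offset": [0, 0, -0.138], "dr": [0, 0, 0]}, {"offset": [0, 0, -0.138], "dr": [0, 0, 0]}])

```text
time_s: 5.03
position: [0.6269, -0.2642, 0.1605]
tcp_rot: [[-0.225, 0.974, 0.0], [0.974, 0.225, -0.001], [-0.001, 0.0, -1.0]]
force: [-0.0, 0.7, -2.3]
opening: 0.341
grasp_force: 30.0
```

```bash
python3 -c "
from h import *
s=bot.read_state(); print(s['position'],s['force'],s['moment'],s['grasp_force'],s['opening'])
to([.5384,.1725,.16],5)
for n in('top','side'):
    c=viewer.capture(n); np.savez(f'pics/{n}2.npz',**c)
"
```

```text
[ 0.62693697 -0.26417293  0.16046473] [-0.04510697  0.66596519 -2.31351242] [-0.0440663  -0.06998881 -0.01403373] 29.999672533012927 0.3410625233186985
offset [4.454e-01 1.190e-02 2.000e-04] dr [0.01 0.04 8.  ]
```

Call:
servo_tool(targets=[{"offset": [0.008, 0, 0], "dr": [0, 0, 0]}, {"offset": [0.025, 0.001, 0], "dr": [0, 0, 0.5]}, {"offset": [0.05, 0.001, 0], "dr": [0, 0, 1]}, {"offset": [0.08, 0.002, 0], "dr": [0, 0, 1.5]}, {"offset": [0.11, 0.003, 0], "dr": [0, 0, 2]}, {"offset": [0.14, 0.004, 0], "dr": [0, 0, 2.5]}, {"offset": [0.17, 0.005, 0], "dr": [0, 0, 3]}, {"offset": [0.2, 0.006, 0], "dr": [0, 0, 3.5]}, {"offset": [0.23, 0.006, 0], "dr": [0, 0, 4]}, {"offset": [0.26, 0.007, 0], "dr": [0, 0, 4.5]}, {"offset": [0.29, 0.008, 0], "dr": [0, 0, 5]}, {"offset": [0.32, 0.009, 0], "dr": [0, 0, 5.5]}, {"offset": [0.35, 0.01, 0], "dr": [0, 0, 6]}, {"offset": [0.38, 0.011, 0], "dr": [0, 0, 6.5]}, {"offset": [0.405, 0.011, 0], "dr": [0, 0, 7]}, {"offset": [0.425, 0.012, 0], "dr": [0, 0, 7.5]}, {"offset": [0.438, 0.012, 0], "dr": [0, 0, 8]}, {"offset": [0.445, 0.012, 0], "dr": [0, 0, 8]}, {"offset": [0.445, 0.012, 0], "dr": [0, 0, 8]}, {"offset": [0.445, 0.012, 0], "dr": [0, 0, 8]}])

```text
time_s: 6.8
position: [0.5383, 0.1722, 0.1591]
tcp_rot: [[-0.088, 0.996, -0.001], [0.996, 0.088, -0.001], [-0.001, -0.001, -1.0]]
force: [1.4, -0.7, -2.5]
opening: 0.347
grasp_force: 30.0
```

```bash
python3 -c "
from h import *
im=[]
for n in('top','side'):
    c=viewer.capture(n); np.savez(f'pics/{n}3.npz',**c)
    s=bot.read_state();p=s['position']+np.array([0,0,.03]); u=proj(c,p).astype(int); print(n,u)
    x0,y0=u[0]-65,u[1]-45; print(x0,y0)
    im.append(cv2.resize(c['color'][max(y0,0):y0+95,x0:x0+130,::-1],(780,285) if 0 else None,fx=3.1,fy=3.1,interpolation=cv2.INTER_CUBIC))
w=min(i.shape[1] for i in im)
cv2.imwrite('pics/crop3.png',np.vstack([i[:,:w] for i in im])[:600])
print(s['position'],s['force'],s['moment'])
"
```

```text
top [169 204]
104 159
side [245 129]
180 84
[0.53894345 0.17142121 0.15931253] [-0.21725445  1.34669444 -2.72339461] [-0.00997411 -0.07915859  0.000533  ]
```

View pics/crop3.png

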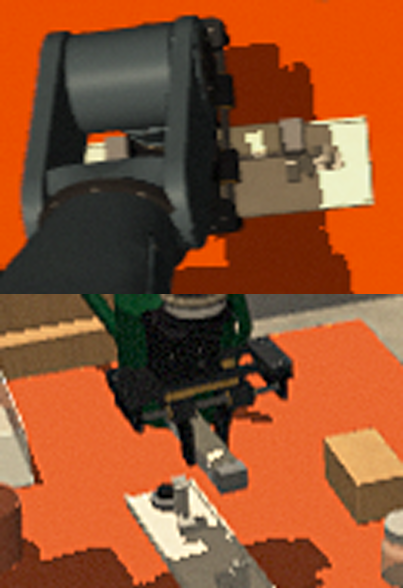

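The bar is held level over the lamp. Its -y end cap is at about (198,202) in the top picture, and the other cap shows left of the wrist at about (141,207). I'll lower it to just above the highest possible clip contact and compare the bar ends with the lamp at that height.

Call:
servo_tool(targets=[{"offset": [0, 0, 0.008], "dr": [0, 0, 0]}, {"offset": [0, 0, 0.02], "dr": [0, 0, 0]}, {"offset": [0, 0, 0.035], "dr": [0, 0, 0]}, {"offset": [0, 0, 0.048], "dr": [0, 0, 0]}, {"offset": [0, 0, 0.057], "dr": [0, 0, 0]}, {"offset": [0, 0, 0.062], "dr": [0, 0, 0]}, {"offset": [0, 0, 0.065], "dr": [0, 0, 0]}, {"offset": [0, 0, 0.065], "dr": [0, 0, 0]}, {"offset": [0, 0, 0.065], "dr": [0, 0, 0]}])

```text
time_s: 7.65
position: [0.5392, 0.1722, 0.0948]
tcp_rot: [[-0.087, 0.996, 0.001], [0.996, 0.087, 0.0], [0.0, 0.001, -1.0]]
force: [0.2, -0.2, -2.4]
opening: 0.34
grasp_force: 30.0
```

```bash
cat > m.py <<'E'
from h import *
s=bot.read_state(); P=np.array(s["position"]); print(P,s["force"])
a=np.radians(95.0); Y=np.array([np.cos(a),np.sin(a),0]); X=np.array([np.sin(a),-np.cos(a),0])
top=P+[0,0,.0165+.014]; print("predicted bar top z",top[2])
ims=[]
for n in("top","side"):
    c=viewer.capture(n); np.savez(f"pics/{n}4.npz",**c); g=c["color"]
    F=8
    e=top-.09*Y; u=proj(c,e-.0*Y).astype(int); x0,y0=u[0]-24,u[1]-20
    im=cv2.resize(g[y0:y0+60,x0:x0+48,::-1],None,fx=F,fy=F,interpolation=cv2.INTER_NEAREST)
    for q in (top-.09*Y+.015*X,top-.09*Y-.015*X,top+.0*Y,):
        w=(proj(c,q)-[x0,y0]+.5)*F; cv2.circle(im,tuple(int(v) for v in w),3,(255,0,255),-1)
    print(n,x0,y0); ims.append(im)
cv2.imwrite("pics/crop4.png",np.hstack(ims))
t0=load("top0"); 
E
python3 m.py
```

```text
[0.5392411  0.17216594 0.09479967] [ 0.23388625 -0.16733933 -2.42828549]
predicted bar top z 0.12529966680140528
top 179 185
side 232 137
```

View pics/crop4.png

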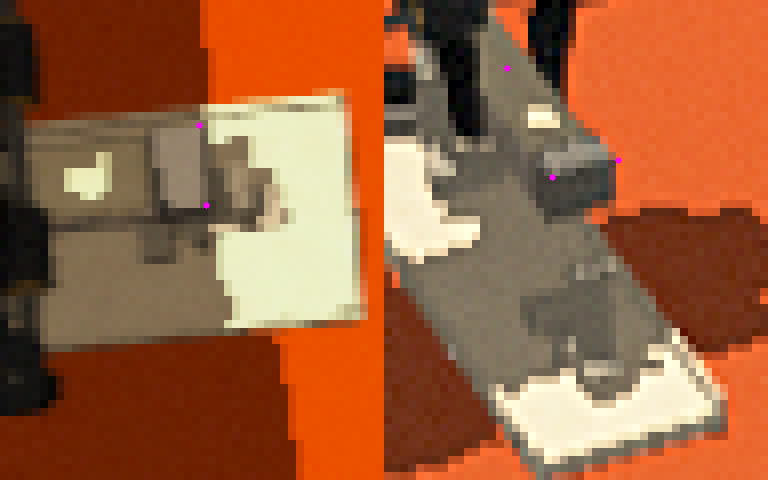

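The cap corners land within about half a pixel of the prediction in both views, so the bar sits centred in the grip. One sub-pixel check of the bar end against the tray ends along the lamp's y axis follows.

```bash
python3 - <<'E'
from h import *
from scipy.ndimage import map_coordinates as mc
a=np.radians(95.0); Y=np.array([np.cos(a),np.sin(a),0]); X=np.array([np.sin(a),-np.cos(a),0])
O=np.array([.5384,.1725,0])
def prof(c,ys,x,z,ch):
    uv=np.array([proj(c,O+[0,0,z]+y*Y+x*X) for y in ys]); return mc(c["color"][:,:,ch].astype(float),[uv[:,1],uv[:,0]],order=1)
def edge(c,y0,xs,z,ch,w=.012):
    ys=np.linspace(y0-w,y0+w,97); r=[]
    for x in xs:
        p=prof(c,ys,x,z,ch); h=(p[:8].mean()+p[-8:].mean())/2
        i=np.argmax(np.abs(np.gradient(p))); k=np.where(np.diff(np.sign(p-h)))[0]
        r.append(ys[k[np.argmin(abs(k-i))]]*1e3 if len(k) else np.nan)
    return np.round(r,1)
t0=load("top0");t4=load("top4");s0=load("side0")
for n,c in(("top",t0),("side",s0)):
    print(n,"tray -y",edge(c,-.135,np.linspace(-.035,.035,8),.012,2),"+y",edge(c,.185,np.linspace(-.035,.035,8),.012,2))
# x edges
ys=[-.11,-.02,0,.02,.12]
def xedge(c,x0,z):
    r=[]
    for y in ys:
        xs=np.linspace(x0-.012,x0+.012,97); uv=np.array([proj(c,O+[0,0,z]+y*Y+x*X) for x in xs]); p=mc(c["color"][:,:,2].astype(float),[uv[:,1],uv[:,0]],order=1)
        h=(p[:8].mean()+p[-8:].mean())/2; k=np.where(np.diff(np.sign(p-h)))[0]; r.append(xs[k[0]]*1e3 if len(k) else np.nan)
    return np.round(r,1)
print("x edges",xedge(t0,-.045,.012),xedge(t0,.045,.012))
for z in(.1253,): 
    for x in(-.01,-.005,0,.005,.01): print("bar end prof",x,np.round(prof(t4,np.linspace(-.105,-.07,15),x,z,2)).astype(int))
for x in(-.008,0,.008): print("clip prof far",np.round(prof(t0,np.linspace(-.12,-.07,21),x,.065,2)).astype(int))
E
```

```text
top tray -y [-134.5 -134.5 -135.  -135.5 -134.5 -134.5 -135.  -135.5] +y [185.8 185.2 185.  185.  185.5 185.5 186.  185.2]
side tray -y [-135.  -134.8 -133.2 -133.5 -134.8 -135.  -133.5 -133.2] +y [191.2 188.5 192.8 180.2 179.8 177.  179.8 173.8]
x edges [-45.2 -45.  -44.8 -45.2 -45. ] [46.2 46.2 46.2 46.  45.8]
bar end prof -0.01 [101 106  90  68  57  61  84 107 110 111 111 102  77  52  62]
bar end prof -0.005 [104 112  95  72  57  62  85 111 111 110 110 103  80  47  59]
bar end prof 0 [ 96 101  93  82  71  67  81 109 111 110 109 101  79  51  59]
bar end prof 0.005 [ 81  82  82  82  73  71  87 110 109 108 108 108  99  79  59]
bar end prof 0.01 [127 130 160 198 166  97  91 111 110 110 109 110 100  75  59]
clip prof far [201 195 175 137 155 143 100  60  57  62  87 113 132 138 145 153 155 156
 150 126  94]
clip prof far [202 201 193 172 140 126  90  76  90 112 126 144 153 147 132 114 116 124
 126 115  99]
clip prof far [201 202 202 194 169 117 109 102 101 109 117 126 150 158 160 161 161 183
 174 130  97]
```

The lamp origin is confirmed to about 0.5 mm, and the bar end sits at -90 mm, so it is aligned. I'll descend to find the bumps.

Call:
servo_tool(targets=[{"offset": [0, 0, 0.004], "dr": [0, 0, 0]}, {"offset": [0, 0, 0.009], "dr": [0, 0, 0]}, {"offset": [0, 0, 0.013], "dr": [0, 0, 0]}, {"offset": [0, 0, 0.016], "dr": [0, 0, 0]}, {"offset": [0, 0, 0.017], "dr": [0, 0, 0]}, {"offset": [0, 0, 0.018], "dr": [0, 0, 0]}, {"offset": [0, 0, 0.018], "dr": [0, 0, 0]}])

```text
time_s: 8.33
position: [0.5387, 0.1722, 0.0762]
tcp_rot: [[-0.087, 0.996, -0.001], [0.996, 0.087, -0.0], [-0.0, -0.001, -1.0]]
force: [0.1, 0.0, -3.7]
opening: 0.34
grasp_force: 30.0
```

Call:
servo_tool(targets=[{"offset": [0, 0, 0.001], "dr": [0, 0, 0]}, {"offset": [0, 0, 0.002], "dr": [0, 0, 0]}, {"offset": [0, 0, 0.003], "dr": [0, 0, 0]}, {"offset": [0, 0, 0.003], "dr": [0, 0, 0]}])

```text
time_s: 8.67
position: [0.5387, 0.1722, 0.0734]
tcp_rot: [[-0.087, 0.996, -0.0], [0.996, 0.087, -0.0], [-0.0, -0.0, -1.0]]
force: [0.1, 0.7, -3.3]
opening: 0.341
grasp_force: 30.0
```

Call:
servo_tool(targets=[{"offset": [0, 0, 0.001], "dr": [0, 0, 0]}, {"offset": [0, 0, 0.002], "dr": [0, 0, 0]}, {"offset": [0, 0, 0.003], "dr": [0, 0, 0]}, {"offset": [0, 0, 0.003], "dr": [0, 0, 0]}])

```text
time_s: 9.0
position: [0.5387, 0.1722, 0.0703]
tcp_rot: [[-0.087, 0.996, -0.0], [0.996, 0.087, -0.0], [0.0, -0.0, -1.0]]
force: [0.4, 0.4, -1.8]
opening: 0.342
grasp_force: 30.0
```

Call:
servo_tool(targets=[{"offset": [0, 0, 0.001], "dr": [0, 0, 0]}, {"offset": [0, 0, 0.002], "dr": [0, 0, 0]}, {"offset": [0, 0, 0.003], "dr": [0, 0, 0]}, {"offset": [0, 0, 0.003], "dr": [0, 0, 0]}])

```text
time_s: 9.33
position: [0.5391, 0.1726, 0.0679]
tcp_rot: [[-0.087, 0.996, 0.001], [0.996, 0.087, 0.0], [0.0, 0.001, -1.0]]
force: [-0.1, 2.3, 1.9]
opening: 0.343
grasp_force: 30.0
```

Call:
servo_tool(targets=[{"offset": [0, 0, 0.001], "dr": [0, 0, 0]}, {"offset": [0, 0, 0.002], "dr": [0, 0, 0]}, {"offset": [0, 0, 0.003], "dr": [0, 0, 0]}, {"offset": [0, 0, 0.003], "dr": [0, 0, 0]}])

```text
time_s: 9.67
position: [0.5394, 0.1724, 0.0652]
tcp_rot: [[-0.087, 0.996, 0.001], [0.996, 0.087, 0.0], [0.0, 0.001, -1.0]]
force: [-0.1, 2.3, 4.3]
opening: 0.34
grasp_force: 30.0
```

Call:
servo_tool(targets=[{"offset": [0, 0, 0.001], "dr": [0, 0, 0]}, {"offset": [0, 0, 0.002], "dr": [0, 0, 0]}, {"offset": [0, 0, 0.003], "dr": [0, 0, 0]}, {"offset": [0, 0, 0.003], "dr": [0, 0, 0]}])

```text
time_s: 10.0
position: [0.54, 0.1723, 0.063]
tcp_rot: [[-0.087, 0.996, 0.003], [0.996, 0.087, 0.0], [0.0, 0.003, -1.0]]
force: [-0.6, 0.3, 9.5]
opening: 0.344
grasp_force: 30.0
```

Call:
servo_tool(targets=[{"offset": [0, 0, 0.001], "dr": [0, 0, 0]}, {"offset": [0, 0, 0.002], "dr": [0, 0, 0]}, {"offset": [0, 0, 0.003], "dr": [0, 0, 0]}, {"offset": [0, 0, 0.003], "dr": [0, 0, 0]}])

```text
time_s: 10.33
position: [0.5404, 0.1722, 0.0599]
tcp_rot: [[-0.087, 0.996, 0.004], [0.996, 0.087, -0.0], [-0.0, 0.004, -1.0]]
force: [-1.3, 0.9, 8.0]
opening: 0.338
grasp_force: 30.0
```

Contact came near TCP z = 0.069, so home should be near 0.039. The pressing force of 10 to 12 N is as described.

Call:
servo_tool(targets=[{"offset": [0, 0, 0.001], "dr": [0, 0, 0]}, {"offset": [0, 0, 0.002], "dr": [0, 0, 0]}, {"offset": [0, 0, 0.003], "dr": [0, 0, 0]}, {"offset": [0, 0, 0.004], "dr": [0, 0, 0]}, {"offset": [0, 0, 0.005], "dr": [0, 0, 0]}, {"offset": [0, 0, 0.005], "dr": [0, 0, 0]}])

```text
time_s: 10.83
position: [0.5405, 0.1721, 0.0548]
tcp_rot: [[-0.088, 0.996, 0.004], [0.996, 0.088, -0.0], [-0.0, 0.004, -1.0]]
force: [-0.8, 0.6, 7.9]
opening: 0.342
grasp_force: 30.0
```

Call:
servo_tool(targets=[{"offset": [0, 0, 0.001], "dr": [0, 0, 0]}, {"offset": [0, 0, 0.002], "dr": [0, 0, 0]}, {"offset": [0, 0, 0.003], "dr": [0, 0, 0]}, {"offset": [0, 0, 0.004], "dr": [0, 0, 0]}, {"offset": [0, 0, 0.005], "dr": [0, 0, 0]}, {"offset": [0, 0, 0.005], "dr": [0, 0, 0]}])

```text
time_s: 11.33
position: [0.5401, 0.1728, 0.049]
tcp_rot: [[-0.087, 0.996, 0.003], [0.996, 0.087, 0.001], [0.001, 0.003, -1.0]]
force: [1.1, 6.1, 0.8]
opening: 0.34
grasp_force: 30.0
```

Call:
servo_tool(targets=[{"offset": [0, 0, 0.001], "dr": [0, 0, 0]}, {"offset": [0, 0, 0.002], "dr": [0, 0, 0]}, {"offset": [0, 0, 0.003], "dr": [0, 0, 0]}, {"offset": [0, 0, 0.003], "dr": [0, 0, 0]}])

```text
time_s: 11.67
position: [0.5399, 0.1729, 0.0466]
tcp_rot: [[-0.087, 0.996, 0.003], [0.996, 0.087, 0.001], [0.001, 0.003, -1.0]]
force: [0.1, 3.3, 8.7]
opening: 0.347
grasp_force: 30.0
```

Call:
servo_tool(targets=[{"offset": [0, 0, 0.0005], "dr": [0, 0, 0]}, {"offset": [0, 0, 0.001], "dr": [0, 0, 0]}, {"offset": [0, 0, 0.001], "dr": [0, 0, 0]}])

```text
time_s: 11.92
position: [0.5399, 0.1729, 0.0464]
tcp_rot: [[-0.087, 0.996, 0.003], [0.996, 0.087, 0.001], [0.001, 0.003, -1.0]]
force: [-1.5, 2.3, 12.4]
opening: 0.344
grasp_force: 30.0
```

```bash
python3 - <<'E'
from h import *
s=bot.read_state(); print(s["position"],s["force"],s["moment"])
ims=[]
a=np.radians(95.0); Y=np.array([np.cos(a),np.sin(a),0])
P=np.array(s["position"])+[0,0,.02]
c=viewer.capture("side"); np.savez("pics/side5.npz",**c)
u=proj(c,P-.03*Y).astype(int); print(u)
cv2.imwrite("pics/crop5.png",cv2.resize(c["color"][u[1]-35:u[1]+40,u[0]-50:u[0]+45,::-1],None,fx=7,fy=7,interpolation=cv2.INTER_CUBIC))
E
```

```text
[0.53994989 0.17292444 0.04636262] [-1.50123982  2.33665088 12.43405681] [0.56965707 0.20894237 0.08311525]
[251 163]
```

View pics/crop5.png

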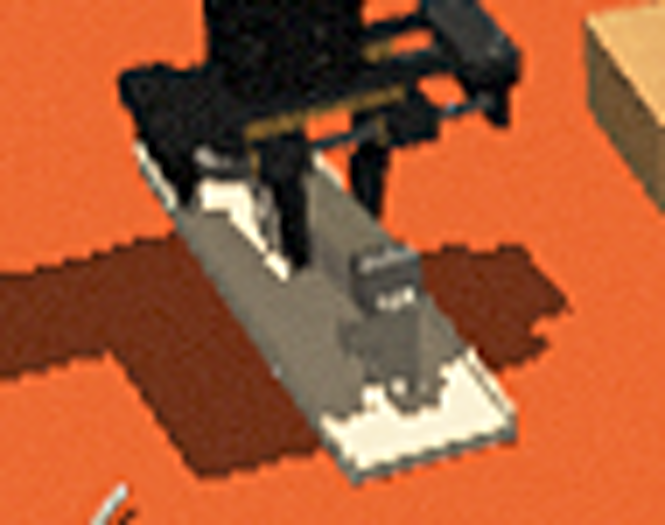

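The bar's end is between the clips, but the force rises stiffly 7 mm above the expected home height and the moment is 0.57 N·m. I suspect a slip or tilt in the grip, so I'll check the height of the bar top against predictions.

```bash
python3 - <<'E'
from h import *
s=bot.read_state(); P=np.array(s["position"])
a=np.radians(95.0); Y=np.array([np.cos(a),np.sin(a),0]); X=np.array([np.sin(a),-np.cos(a),0])
im=[]
for n,F in(("side",11),("top",11)):
    c=viewer.capture(n); np.savez(f"pics/{n}6.npz",**c)
    e=P+[0,0,.03]-.075*Y; u=proj(c,e).astype(int); x0,y0=u[0]-18,u[1]-24
    g=cv2.resize(c["color"][y0:y0+50,x0:x0+36,::-1],None,fx=F,fy=F,interpolation=cv2.INTER_NEAREST)
    for dz,col in((0,(255,0,255)),(.008,(255,255,0)),(-.028,(0,255,0))):
        for y in(-.09,-.062):
            for x in(-.015,.015):
                w=(proj(c,P+[0,0,.0305+dz]+y*Y+x*X)-[x0,y0]+.5)*F; cv2.circle(g,tuple(int(v) for v in w),3,col,-1)
    im.append(g)
cv2.imwrite("pics/crop6.png",np.hstack(im))
E
```

```text
(no output)
```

View pics/crop6.png

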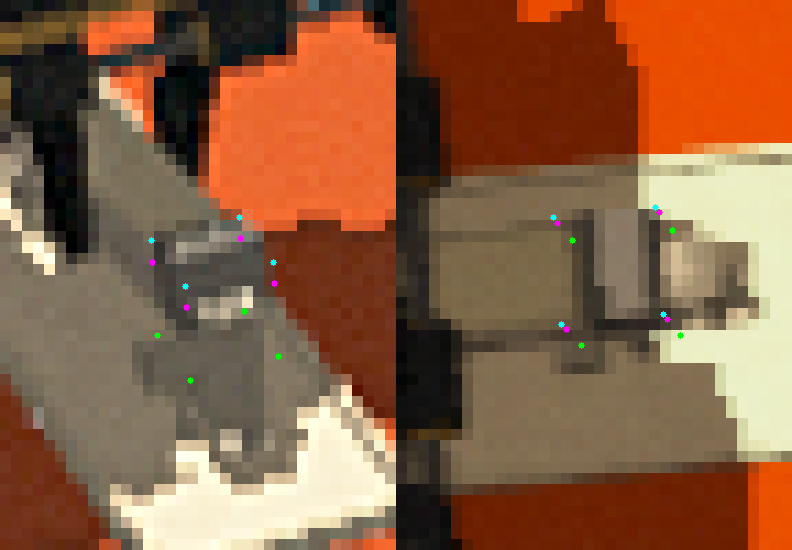

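The -y end cap's top edge is near (231,262) in the crop, against (231,295) predicted, so that end is about 11 mm too high. The bar has pitched in the grip: the +y end is on its seat while the -y end is still on its bump. I'll rotate the tool about its y axis, pivoting on the +y seat, to bring the -y end down in small checked steps.

Call:
servo_tool(targets=[{"offset": [0, 0, 0.0005], "dr": [0, 0.5, 0]}, {"offset": [0, 0, 0.001], "dr": [0, 1, 0]}, {"offset": [0, 0, 0.0015], "dr": [0, 1.5, 0]}, {"offset": [0, 0, 0.002], "dr": [0, 2, 0]}, {"offset": [0, 0, 0.002], "dr": [0, 2, 0]}, {"offset": [0, 0, 0.002], "dr": [0, 2, 0]}])

```text
time_s: 12.57
position: [0.5399, 0.1728, 0.0437]
tcp_rot: [[-0.086, 0.996, -0.0], [0.996, 0.086, 0.036], [0.036, 0.003, -0.999]]
force: [-0.7, 2.4, 8.5]
opening: 0.343
grasp_force: 30.0
```

```bash
python3 -c "
from h import *
s=bot.read_state(); print(np.round(s['position'],4),np.round(s['force'],1),np.round(s['moment'],2))"
```

```text
[0.5399 0.1728 0.0437] [-0.7  2.4  8.5] [ 0.74 -0.    0.09]
```

Call:
servo_tool(targets=[{"offset": [0, 0, 0.0005], "dr": [0, 0.5, 0]}, {"offset": [0, 0, 0.001], "dr": [0, 1, 0]}, {"offset": [0, 0, 0.0015], "dr": [0, 1.5, 0]}, {"offset": [0, 0, 0.002], "dr": [0, 2, 0]}, {"offset": [0, 0, 0.002], "dr": [0, 2, 0]}, {"offset": [0, 0, 0.002], "dr": [0, 2, 0]}])

```text
time_s: 13.07
position: [0.5399, 0.1729, 0.0416]
tcp_rot: [[-0.086, 0.996, -0.004], [0.994, 0.086, 0.071], [0.071, 0.003, -0.997]]
force: [-0.4, 3.2, 8.1]
opening: 0.339
grasp_force: 30.0
```

```bash
cat > e.py <<'E'
from h import *
from scipy.ndimage import map_coordinates as mc
s=bot.read_state(); print(np.round(s['position'],4),np.round(s['force'],1),np.round(s['moment'],2))
a=np.radians(95.0); Y=np.array([np.cos(a),np.sin(a),0]); X=np.array([np.sin(a),-np.cos(a),0]); O=np.array([.5389,.1728,0])
c=viewer.capture("side"); np.savez(f"pics/s{s['time_s']:.1f}.npz",**c)
zs=np.arange(.05,.105,.0025); print("z",(zs*1000).astype(int))
for cc,l in((load("side6"),"before"),(c,"now")):
    for x in(-.008,0,.008):
        uv=np.array([proj(cc,O-.09*Y+x*X+[0,0,z]) for z in zs]); print(l,x,np.mean([mc(cc["color"][:,:,k].astype(float),[uv[:,1],uv[:,0]],order=1) for k in(2,)],0).astype(int))
E
python3 e.py
```

```text
[0.5399 0.1729 0.0416] [-0.4  3.2  8.1] [ 0.66 -0.05 -0.  ]
z [ 50  52  55  57  60  62  65  67  70  72  75  77  80  82  85  87  90  92
  95  97 100 102]
before -0.008 [ 82  82  82  82  81  82  83  83 102 139 130 112  79  67  70  67  67  76
  96 124 106  88]
before 0 [ 84  82  81  81  77  75  85 106 138 142 135 103  81  69  71  74  68  77
  97 115 122 100]
before 0.008 [ 80  80  81  83  83  81  86 100 127 153 137 111  72  68  72  72  72  74
  95 113 105  88]
now -0.008 [84 83 74 67 62 63 70 92 97 92 77 64 56 54 56 54 55 67 77 88 90 93]
now 0 [ 81  83  83  81  78  78  93 108 121 102  79  66  61  60  58  56  56  68
  87  83  74  60]
now 0.008 [ 81  82  83  81  79  77  92 125 124 111  79  61  61  59  57  57  54  50
  48  47  47  48]
```

```bash
python3 - <<'E'
from h import *
import glob
c=load("s13.1") if glob.glob("pics/s13.1.npz") else dict(np.load(sorted(glob.glob("pics/s1*.npz"))[-1]))
t=viewer.capture("top"); np.savez("pics/top7.npz",**t)
def cr(c,x0,y0,w,h,f): return cv2.resize(c["color"][y0:y0+h,x0:x0+w,::-1],None,fx=f,fy=f,interpolation=cv2.INTER_CUBIC)
a=np.radians(95.0); Y=np.array([np.cos(a),np.sin(a),0]); O=np.array([.5389,.1728,.06])
for y in(-.09,.09): print(y,proj(c,O+y*Y),proj(t,O+y*Y))
A=cr(c,205,125,75,62,8); B=cr(t,110,180,100,60,5)
im=np.zeros((600,800,3),np.uint8); im[:496,:600]=A; 
B=cr(t,115,185,50,45,4); im[420:600,600:800]=B
cv2.imwrite("pics/crop7.png",im)
E
```

```text
-0.09 [257.41845542 173.47565259] [206.56526734 208.96622776]
0.09 [238.93672886 148.56073935] [147.83241201 214.81371765]
```

View pics/crop7.png

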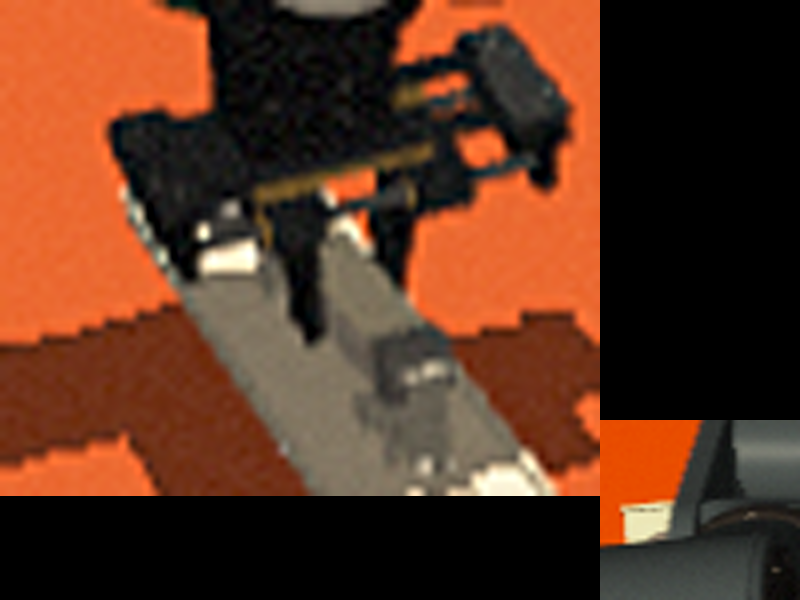

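The cap's top edge has dropped about 2 px (roughly 8 mm), and the bump (430,370) now sits close under it, so the levelling works. Continuing in small steps.

Call:
servo_tool(targets=[{"offset": [0, 0, 0.0005], "dr": [0, 0.5, 0]}, {"offset": [0, 0, 0.001], "dr": [0, 1, 0]}, {"offset": [0, 0, 0.001], "dr": [0, 1, 0]}, {"offset": [0, 0, 0.001], "dr": [0, 1, 0]}])

```text
time_s: 13.5
position: [0.5399, 0.1731, 0.0405]
tcp_rot: [[-0.086, 0.996, -0.005], [0.992, 0.086, 0.088], [0.089, 0.002, -0.996]]
force: [-0.3, 3.4, 7.4]
opening: 0.34
grasp_force: 30.0
```

Call:
servo_tool(targets=[{"offset": [0, 0, 0.0005], "dr": [0, 0.5, 0]}, {"offset": [0, 0, 0.001], "dr": [0, 1, 0]}, {"offset": [0, 0, 0.001], "dr": [0, 1, 0]}, {"offset": [0, 0, 0.001], "dr": [0, 1, 0]}])

```text
time_s: 13.83
position: [0.5398, 0.1733, 0.0395]
tcp_rot: [[-0.086, 0.996, -0.007], [0.991, 0.086, 0.106], [0.106, 0.002, -0.994]]
force: [-0.9, 3.2, 6.2]
opening: 0.339
grasp_force: 30.0
```

```bash
python3 e.py | grep -v before
```

```text
[0.5398 0.1733 0.0395] [-0.9  3.2  6.2] [ 0.68 -0.14 -0.02]
z [ 50  52  55  57  60  62  65  67  70  72  75  77  80  82  85  87  90  92
  95  97 100 102]
  96 124 106  88]
  97 115 122 100]
  95 113 105  88]
now -0.008 [73 65 62 63 68 69 70 72 70 67 64 61 56 55 55 65 77 88 93 93 94 94]
now 0 [82 81 81 83 82 80 79 82 88 81 71 62 58 57 57 61 76 87 92 84 76 68]
now 0.008 [83 83 81 81 81 78 79 83 80 74 67 62 61 58 55 53 51 48 49 48 45 47]
```

```bash
python3 - <<'E'
from h import *
from scipy.ndimage import map_coordinates as mc
import glob
a=np.radians(95.0); Y=np.array([np.cos(a),np.sin(a),0]); X=np.array([np.sin(a),-np.cos(a),0]); O=np.array([.5389,.1728,0])
L=[("side4",.1253)]+[(f[5:-4],.09) for f in ("pics/side5.npz",*sorted(glob.glob("pics/s1*.npz")))]
im=[]
for n,zt in L:
    cc=load(n); zs=np.arange(zt-.03,zt+.025,.0025)
    uv=np.array([proj(cc,O-.09*Y+[0,0,z]) for z in zs])
    print(n,"z0",round((zt-.03)*1000),[int(mc(cc["color"].mean(2),[[v],[u]],order=1)[0]) for u,v in uv])
    g=cc["color"][140:185,232:277,::-1].copy()
    if n=="side4": g=cc["color"][125:170,232:277,::-1].copy()
    g=cv2.resize(np.clip(g.astype(float)*1.6,0,255).astype(np.uint8),None,fx=5.9,fy=5.9,interpolation=cv2.INTER_NEAREST)
    for z in(.069,.083,.097): 
        w=(proj(cc,O-.09*Y-.02*X+[0,0,z])-[232,140 if n!="side4" else 125]+.5)*5.9; cv2.circle(g,tuple(int(v) for v in w),3,(255,0,255),-1)
    im.append(g); print(g.shape)
im=im[:4]
while len(im)<4: im.append(np.zeros_like(im[0]))
cv2.imwrite("pics/crop8.png",np.vstack([np.hstack(im[:2]),np.hstack(im[2:4])]))
E
```

```text
side4 z0 95 [103, 118, 118, 96, 74, 56, 62, 66, 69, 65, 61, 58, 78, 111, 132, 145, 146, 125, 106, 99, 105, 115]
(266, 266, 3)
side5 z0 60 [91, 91, 99, 123, 160, 162, 150, 117, 91, 72, 73, 76, 69, 79, 102, 126, 136, 107, 95, 91, 111, 125]
(266, 266, 3)
s13.1 z0 60 [89, 89, 107, 124, 138, 117, 90, 72, 64, 63, 62, 60, 59, 73, 99, 110, 118, 126, 131, 136, 136, 135]
(266, 266, 3)
s13.8 z0 60 [93, 92, 91, 94, 100, 91, 79, 68, 62, 61, 61, 66, 87, 99, 105, 112, 121, 134, 139, 138, 138, 136]
(266, 266, 3)
```

View pics/crop8.png

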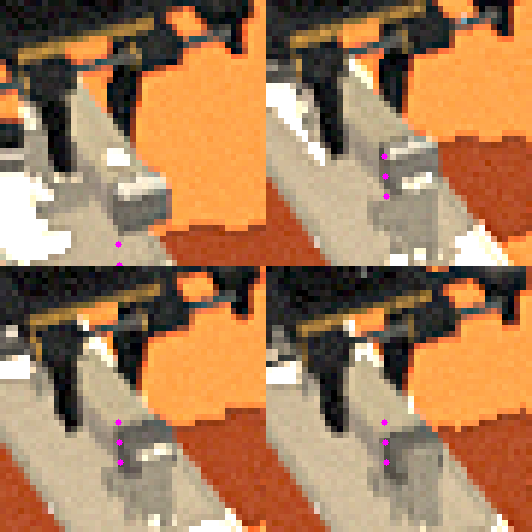

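The last view shows the -y cap top still about 20 mm above home while its clip stays spread. The earlier force drop with a 6 N +y push suggests the +y end has already snapped in. The pads are slipping, so I'll let go and press the -y end down directly with closed fingertips.

Call:
servo_tool(targets=[{"offset": [0, 0, 0], "dr": [0, 0, 0]}, {"offset": [0, 0, 0], "dr": [0, 0, 0]}, {"offset": [0, 0, 0], "dr": [0, 0, 0]}, {"offset": [0, 0, 0], "dr": [0, 0, 0]}, {"offset": [0, 0, 0], "dr": [0, 0, 0]}, {"offset": [0, 0, 0], "dr": [0, 0, 0]}, {"offset": [0, 0, -0.015], "dr": [0, 0, 0]}, {"offset": [0, 0, -0.035], "dr": [0, 0, 0]}, {"offset": [0, 0, -0.055], "dr": [0, 0, 0]}, {"offset": [0, 0, -0.075], "dr": [0, -2, 0]}, {"offset": [0, 0, -0.095], "dr": [0, -4, 0]}, {"offset": [0, 0, -0.11], "dr": [0, -6, 0]}, {"offset": [0, 0, -0.11], "dr": [0, -6, 0]}, {"offset": [0, 0, -0.11], "dr": [0, -6, 0]}], gripper=-1)

```text
time_s: 15.05
position: [0.54, 0.1615, 0.1484]
tcp_rot: [[-0.088, 0.996, 0.002], [0.996, 0.088, 0.001], [0.001, 0.002, -1.0]]
force: [-0.1, -0.6, 0.1]
opening: 0.998
grasp_force: 0.0
```

```bash
python3 - <<'E'
from h import *
from scipy.ndimage import map_coordinates as mc
s=bot.read_state(); print(np.round(s['position'],4),np.round(s['force'],1),s["opening"])
a=np.radians(95.0); Y=np.array([np.cos(a),np.sin(a),0]); X=np.array([np.sin(a),-np.cos(a),0]); O=np.array([.5389,.1728,0])
c=viewer.capture("side"); np.savez("pics/side9.npz",**c); t=viewer.capture("top"); np.savez("pics/top9.npz",**t)
for y in(-.09,.09):
  zs=np.arange(.05,.11,.0025)
  for x in(-.008,0,.008):
    uv=np.array([proj(c,O+y*Y+x*X+[0,0,z]) for z in zs]); print(y,x,mc(c["color"].mean(2),[uv[:,1],uv[:,0]],order=1).astype(int))
# whitish top strip of the bar in both views: ends
for n,cc,box in(("side",c,(225,130,275,190)),("top",t,(125,190,220,235))):
  for ch in(cc,): 
    u=[np.round(proj(ch,O+y*Y+[0,0,.069]),1).tolist() for y in(-.09,-.06,0,.06,.09)]; print(n,u)
p=[proj(t,O+y*Y+[0,0,.069]) for y in np.arange(-.13,.13,.004)]; p=np.array(p); print("top line",mc(t["color"].mean(2),[p[:,1],p[:,0]],order=1).astype(int))
p=np.array([proj(c,O+y*Y+[0,0,.069]) for y in np.arange(-.13,.13,.004)]); print("side line",mc(c["color"].mean(2),[p[:,1],p[:,0]],order=1).astype(int))
to([.5389+.0057,.1728-.065,.13],5)
E
```

```text
[0.54   0.1615 0.1484] [-0.1 -0.6  0.1] 0.997985002393308
-0.09 -0.008 [ 88  85  83  83  85  86  87  87 108 144 129 103  61  78 143 195 222 192
 149 102 101 110 135 166]
-0.09 0 [ 91  91  90  90  89  88  86  93 107 154 191 160 128  97 153 207 187 151
 102 106 115 128 135 135]
-0.09 0.008 [ 90  87  83  85  86  83  80  74 110 149 136 114  84  80  86 107 120 128
 130 130 127 127 129 130]
0.09 -0.008 [123 109  93  97 115 130 139 114 116 157 161 147 127 110 113 107  96  86
  79  81  81  79  89 105]
0.09 0 [237 236 212 166 139 118 103  96 113 140 172 176 176 180 179 167 150 130
 129 129 130 129 128 131]
0.09 0.008 [233 222 190 155 118 124 133 128 124 128 146 168 157 143 127 123 126 127
 127 126 126 127 127 128]
side [[257.3, 171.3], [254.0, 166.9], [247.7, 158.4], [241.7, 150.4], [238.8, 146.5]]
top [[206.2, 208.5], [196.4, 209.5], [176.7, 211.4], [157.0, 213.4], [147.1, 214.4]]
top line [225 225 226 224 214 166 117 101 133 157 159  64  49  53  54 101 151 185
 103 104 106 105 105 105 103 105 103  86  43  38  27   7  12  20  21  19
  20  19  31  67  78  78  78  76  68  71  74  75  72  72  69  67  62  61
  57  55  48  44  41  37  35  40  41  42  47]
side line [152 152 122 100  87  86  93  93  89  88 102 137 164 105  52 107 164 174
 146 110 105 108 110 111 111 112 113 112 112 112 112 112 111 109 109 109
 108 105 133 207 227 234 231 229 227 228 229 231 233 213 182 148 115 116
  99 106 133 156 168 171 156 117  74  44  25]
offset [-0.0534  0.0011  0.0168] dr [-0.13 -0.04 -0.  ]
```

Call:
servo_tool(targets=[{"offset": [-0.01, 0, 0], "dr": [0, 0, 0]}, {"offset": [-0.03, 0, 0.003], "dr": [0, 0, 0]}, {"offset": [-0.047, 0.001, 0.008], "dr": [0, 0, 0]}, {"offset": [-0.053, 0.001, 0.014], "dr": [0, 0, 0]}, {"offset": [-0.053, 0.001, 0.02], "dr": [0, 0, 0]}, {"offset": [-0.053, 0.001, 0.026], "dr": [0, 0, 0]}, {"offset": [-0.053, 0.001, 0.032], "dr": [0, 0, 0]}, {"offset": [-0.053, 0.001, 0.038], "dr": [0, 0, 0]}, {"offset": [-0.053, 0.001, 0.044], "dr": [0, 0, 0]}, {"offset": [-0.053, 0.001, 0.05], "dr": [0, 0, 0]}, {"offset": [-0.053, 0.001, 0.053], "dr": [0, 0, 0]}, {"offset": [-0.053, 0.001, 0.053], "dr": [0, 0, 0]}, {"offset": [-0.053, 0.001, 0.053], "dr": [0, 0, 0]}], gripper=1)

```text
time_s: 16.23
position: [0.5454, 0.1085, 0.0948]
tcp_rot: [[-0.087, 0.996, -0.0], [0.996, 0.087, 0.0], [0.0, -0.0, -1.0]]
force: [0.8, -0.8, -0.0]
opening: 0.097
grasp_force: 0.0
```

Call:
servo_tool(targets=[{"offset": [0, 0, 0.001], "dr": [0, 0, 0]}, {"offset": [0, 0, 0.002], "dr": [0, 0, 0]}, {"offset": [0, 0, 0.003], "dr": [0, 0, 0]}, {"offset": [0, 0, 0.003], "dr": [0, 0, 0]}])

```text
time_s: 16.57
position: [0.5454, 0.1083, 0.092]
tcp_rot: [[-0.087, 0.996, 0.0], [0.996, 0.087, -0.0], [-0.0, 0.0, -1.0]]
force: [0.6, -0.5, 0.6]
opening: 0.006
grasp_force: 0.0
```

Call:
servo_tool(targets=[{"offset": [0, 0, 0.001], "dr": [0, 0, 0]}, {"offset": [0, 0, 0.002], "dr": [0, 0, 0]}, {"offset": [0, 0, 0.003], "dr": [0, 0, 0]}, {"offset": [0, 0, 0.003], "dr": [0, 0, 0]}])

```text
time_s: 16.9
position: [0.5453, 0.1083, 0.0888]
tcp_rot: [[-0.087, 0.996, -0.0], [0.996, 0.087, 0.0], [0.0, -0.0, -1.0]]
force: [-0.1, -0.2, 0.2]
opening: 0.003
grasp_force: 0.0
```

Call:
servo_tool(targets=[{"offset": [0, 0, 0.001], "dr": [0, 0, 0]}, {"offset": [0, 0, 0.002], "dr": [0, 0, 0]}, {"offset": [0, 0, 0.003], "dr": [0, 0, 0]}, {"offset": [0, 0, 0.003], "dr": [0, 0, 0]}])

```text
time_s: 17.23
position: [0.5453, 0.1083, 0.0857]
tcp_rot: [[-0.087, 0.996, -0.0], [0.996, 0.087, -0.0], [0.0, -0.0, -1.0]]
force: [0.2, -0.2, -0.4]
opening: 0.006
grasp_force: 0.0
```

Call:
servo_tool(targets=[{"offset": [0, 0, 0.001], "dr": [0, 0, 0]}, {"offset": [0, 0, 0.002], "dr": [0, 0, 0]}, {"offset": [0, 0, 0.003], "dr": [0, 0, 0]}, {"offset": [0, 0, 0.003], "dr": [0, 0, 0]}])

```text
time_s: 17.57
position: [0.5453, 0.1083, 0.0828]
tcp_rot: [[-0.087, 0.996, -0.0], [0.996, 0.087, 0.0], [0.0, -0.0, -1.0]]
force: [-0.2, 0.4, 0.6]
opening: 0.001
grasp_force: 0.0
```

Call:
servo_tool(targets=[{"offset": [0, 0, 0.001], "dr": [0, 0, 0]}, {"offset": [0, 0, 0.002], "dr": [0, 0, 0]}, {"offset": [0, 0, 0.003], "dr": [0, 0, 0]}, {"offset": [0, 0, 0.003], "dr": [0, 0, 0]}])

```text
time_s: 17.9
position: [0.5453, 0.1083, 0.0797]
tcp_rot: [[-0.087, 0.996, -0.0], [0.996, 0.087, 0.0], [0.0, -0.0, -1.0]]
force: [0.2, -0.2, 0.6]
opening: 0.005
grasp_force: 0.0
```

Call:
servo_tool(targets=[{"offset": [0, 0, 0.001], "dr": [0, 0, 0]}, {"offset": [0, 0, 0.002], "dr": [0, 0, 0]}, {"offset": [0, 0, 0.003], "dr": [0, 0, 0]}, {"offset": [0, 0, 0.003], "dr": [0, 0, 0]}])

```text
time_s: 18.23
position: [0.5453, 0.1083, 0.0767]
tcp_rot: [[-0.087, 0.996, -0.0], [0.996, 0.087, 0.0], [0.0, -0.0, -1.0]]
force: [-0.2, -0.1, 0.3]
opening: 0.006
grasp_force: 0.0
```

Call:
servo_tool(targets=[{"offset": [0, 0, 0.001], "dr": [0, 0, 0]}, {"offset": [0, 0, 0.002], "dr": [0, 0, 0]}, {"offset": [0, 0, 0.002], "dr": [0, 0, 0]}])

```text
time_s: 18.48
position: [0.5453, 0.1083, 0.0748]
tcp_rot: [[-0.087, 0.996, -0.0], [0.996, 0.087, -0.0], [0.0, -0.0, -1.0]]
force: [0.3, -0.4, 0.0]
opening: 0.003
grasp_force: 0.0
```

Call:
servo_tool(targets=[{"offset": [0, 0, 0.001], "dr": [0, 0, 0]}, {"offset": [0, 0, 0.002], "dr": [0, 0, 0]}, {"offset": [0, 0, 0.002], "dr": [0, 0, 0]}])

```text
time_s: 18.73
position: [0.5453, 0.1083, 0.0728]
tcp_rot: [[-0.087, 0.996, -0.0], [0.996, 0.087, 0.0], [0.0, -0.0, -1.0]]
force: [0.2, -0.4, 0.0]
opening: 0.009
grasp_force: 0.0
```

Call:
servo_tool(targets=[{"offset": [0, 0, 0.001], "dr": [0, 0, 0]}, {"offset": [0, 0, 0.002], "dr": [0, 0, 0]}, {"offset": [0, 0, 0.002], "dr": [0, 0, 0]}])

```text
time_s: 18.98
position: [0.5453, 0.1083, 0.0708]
tcp_rot: [[-0.087, 0.996, -0.0], [0.996, 0.087, 0.0], [0.0, -0.0, -1.0]]
force: [-0.2, 0.4, -0.1]
opening: 0.001
grasp_force: 0.0
```

Call:
servo_tool(targets=[{"offset": [0, 0, 0.001], "dr": [0, 0, 0]}, {"offset": [0, 0, 0.0015], "dr": [0, 0, 0]}, {"offset": [0, 0, 0.0015], "dr": [0, 0, 0]}])

```text
time_s: 19.23
position: [0.5454, 0.1083, 0.0693]
tcp_rot: [[-0.087, 0.996, -0.0], [0.996, 0.087, 0.0], [0.0, -0.0, -1.0]]
force: [-0.2, 0.6, -0.6]
opening: 0.006
grasp_force: 0.0
```

Call:
servo_tool(targets=[{"offset": [0, 0, 0.001], "dr": [0, 0, 0]}, {"offset": [0, 0, 0.0015], "dr": [0, 0, 0]}, {"offset": [0, 0, 0.0015], "dr": [0, 0, 0]}])

```text
time_s: 19.48
position: [0.5453, 0.1083, 0.0678]
tcp_rot: [[-0.087, 0.996, -0.0], [0.996, 0.087, 0.0], [0.0, -0.0, -1.0]]
force: [0.0, 0.3, 0.8]
opening: 0.001
grasp_force: 0.0
```

Call:
servo_tool(targets=[{"offset": [0, 0, 0.001], "dr": [0, 0, 0]}, {"offset": [0, 0, 0.0015], "dr": [0, 0, 0]}, {"offset": [0, 0, 0.0015], "dr": [0, 0, 0]}])

```text
time_s: 19.73
position: [0.5455, 0.1083, 0.0672]
tcp_rot: [[-0.087, 0.996, 0.0], [0.996, 0.087, -0.0], [-0.0, 0.0, -1.0]]
force: [-1.4, -0.3, 5.2]
opening: 0.005
grasp_force: 2.6
```

Call:
servo_tool(targets=[{"offset": [0, 0, 0.0005], "dr": [0, 0, 0]}, {"offset": [0, 0, 0.001], "dr": [0, 0, 0]}, {"offset": [0, 0, 0.001], "dr": [0, 0, 0]}, {"offset": [0, 0, 0.001], "dr": [0, 0, 0]}])

```text
time_s: 20.07
position: [0.5456, 0.1083, 0.0671]
tcp_rot: [[-0.087, 0.996, 0.001], [0.996, 0.087, -0.0], [-0.0, 0.001, -1.0]]
force: [-2.3, -0.3, 12.3]
opening: 0.008
grasp_force: 5.7
```

Call:
servo_tool(targets=[{"offset": [0, 0, 0.0005], "dr": [0, 0, 0]}, {"offset": [0, 0, 0.001], "dr": [0, 0, 0]}, {"offset": [0, 0, 0.001], "dr": [0, 0, 0]}, {"offset": [0, 0, 0.001], "dr": [0, 0, 0]}])

```text
time_s: 20.4
position: [0.5456, 0.1083, 0.0671]
tcp_rot: [[-0.087, 0.996, 0.001], [0.996, 0.087, -0.0], [-0.0, 0.001, -1.0]]
force: [-3.8, -0.1, 18.6]
opening: 0.006
grasp_force: 8.8
```

The -y side is hard on its seat: the top is at 0.067 and 19 N moves it no further. Now I'll probe the +y side.

Call:
servo_tool(targets=[{"offset": [0, 0, -0.005], "dr": [0, 0, 0]}, {"offset": [0, 0, -0.025], "dr": [0, 0, 0]}, {"offset": [0.01, 0, -0.04], "dr": [0, 0, 0]}, {"offset": [0.035, 0, -0.04], "dr": [0, 0, 0]}, {"offset": [0.065, 0, -0.04], "dr": [0, 0, 0]}, {"offset": [0.095, 0, -0.04], "dr": [0, 0, 0]}, {"offset": [0.115, 0, -0.04], "dr": [0, 0, 0]}, {"offset": [0.125, 0, -0.036], "dr": [0, 0, 0]}, {"offset": [0.125, 0, -0.032], "dr": [0, 0, 0]}, {"offset": [0.125, 0, -0.028], "dr": [0, 0, 0]}, {"offset": [0.125, 0, -0.025], "dr": [0, 0, 0]}, {"offset": [0.125, 0, -0.023], "dr": [0, 0, 0]}, {"offset": [0.125, 0, -0.023], "dr": [0, 0, 0]}])

```text
time_s: 21.48
position: [0.5343, 0.2315, 0.0867]
tcp_rot: [[-0.085, 0.996, -0.002], [0.996, 0.085, -0.001], [-0.0, -0.002, -1.0]]
force: [-0.2, -0.7, 0.0]
opening: -0.001
grasp_force: 0.0
```

Call:
servo_tool(targets=[{"offset": [0, 0, 0.001], "dr": [0, 0, 0]}, {"offset": [0, 0, 0.002], "dr": [0, 0, 0]}, {"offset": [0, 0, 0.003], "dr": [0, 0, 0]}, {"offset": [0, 0, 0.003], "dr": [0, 0, 0]}])

```text
time_s: 21.82
position: [0.5345, 0.2326, 0.0844]
tcp_rot: [[-0.087, 0.996, -0.0], [0.996, 0.087, -0.0], [-0.0, -0.0, -1.0]]
force: [0.6, -0.2, 0.5]
opening: 0.005
grasp_force: 0.0
```

Call:
servo_tool(targets=[{"offset": [0, 0, 0.001], "dr": [0, 0, 0]}, {"offset": [0, 0, 0.002], "dr": [0, 0, 0]}, {"offset": [0, 0, 0.003], "dr": [0, 0, 0]}, {"offset": [0, 0, 0.003], "dr": [0, 0, 0]}])

```text
time_s: 22.15
position: [0.5343, 0.2328, 0.0813]
tcp_rot: [[-0.087, 0.996, -0.0], [0.996, 0.087, -0.0], [-0.0, -0.0, -1.0]]
force: [-0.4, -0.4, 0.8]
opening: 0.005
grasp_force: 0.0
```

Call:
servo_tool(targets=[{"offset": [0, 0, 0.001], "dr": [0, 0, 0]}, {"offset": [0, 0, 0.002], "dr": [0, 0, 0]}, {"offset": [0, 0, 0.003], "dr": [0, 0, 0]}, {"offset": [0, 0, 0.003], "dr": [0, 0, 0]}])

```text
time_s: 22.48
position: [0.5344, 0.2328, 0.0782]
tcp_rot: [[-0.087, 0.996, -0.0], [0.996, 0.087, -0.0], [-0.0, -0.0, -1.0]]
force: [0.6, -0.2, 0.2]
opening: 0.008
grasp_force: 0.0
```

Call:
servo_tool(targets=[{"offset": [0, 0, 0.001], "dr": [0, 0, 0]}, {"offset": [0, 0, 0.002], "dr": [0, 0, 0]}, {"offset": [0, 0, 0.003], "dr": [0, 0, 0]}, {"offset": [0, 0, 0.003], "dr": [0, 0, 0]}])

```text
time_s: 22.82
position: [0.5344, 0.2328, 0.0752]
tcp_rot: [[-0.087, 0.996, -0.0], [0.996, 0.087, -0.0], [-0.0, -0.0, -1.0]]
force: [-0.2, 0.3, -0.3]
opening: 0.002
grasp_force: 0.0
```

Call:
servo_tool(targets=[{"offset": [0, 0, 0.001], "dr": [0, 0, 0]}, {"offset": [0, 0, 0.002], "dr": [0, 0, 0]}, {"offset": [0, 0, 0.003], "dr": [0, 0, 0]}, {"offset": [0, 0, 0.003], "dr": [0, 0, 0]}])

```text
time_s: 23.15
position: [0.5344, 0.2328, 0.0722]
tcp_rot: [[-0.087, 0.996, -0.0], [0.996, 0.087, -0.0], [-0.0, -0.0, -1.0]]
force: [0.4, 0.0, 0.8]
opening: 0.005
grasp_force: 0.0
```

Call:
servo_tool(targets=[{"offset": [0, 0, 0.001], "dr": [0, 0, 0]}, {"offset": [0, 0, 0.002], "dr": [0, 0, 0]}, {"offset": [0, 0, 0.003], "dr": [0, 0, 0]}, {"offset": [0, 0, 0.003], "dr": [0, 0, 0]}])

```text
time_s: 23.48
position: [0.5344, 0.2328, 0.0692]
tcp_rot: [[-0.087, 0.996, -0.0], [0.996, 0.087, -0.0], [-0.0, -0.0, -1.0]]
force: [-1.0, -0.5, -0.3]
opening: 0.005
grasp_force: 0.0
```

Call:
servo_tool(targets=[{"offset": [0, 0, 0.0005], "dr": [0, 0, 0]}, {"offset": [0, 0, 0.001], "dr": [0, 0, 0]}, {"offset": [0, 0, 0.0015], "dr": [0, 0, 0]}, {"offset": [0, 0, 0.0015], "dr": [0, 0, 0]}])

```text
time_s: 23.82
position: [0.5345, 0.2328, 0.0679]
tcp_rot: [[-0.087, 0.996, -0.0], [0.996, 0.087, -0.0], [-0.0, -0.0, -1.0]]
force: [-0.4, -0.4, -0.1]
opening: 0.007
grasp_force: 0.0
```

Call:
servo_tool(targets=[{"offset": [0, 0, 0.0005], "dr": [0, 0, 0]}, {"offset": [0, 0, 0.001], "dr": [0, 0, 0]}, {"offset": [0, 0, 0.0015], "dr": [0, 0, 0]}, {"offset": [0, 0, 0.0015], "dr": [0, 0, 0]}])

```text
time_s: 24.15
position: [0.5346, 0.2329, 0.0672]
tcp_rot: [[-0.087, 0.996, 0.0], [0.996, 0.087, 0.0], [0.0, 0.0, -1.0]]
force: [-0.8, -0.8, 5.0]
opening: 0.004
grasp_force: 2.5
```

Call:
servo_tool(targets=[{"offset": [0, 0, 0.0005], "dr": [0, 0, 0]}, {"offset": [0, 0, 0.001], "dr": [0, 0, 0]}, {"offset": [0, 0, 0.001], "dr": [0, 0, 0]}, {"offset": [0, 0, 0.001], "dr": [0, 0, 0]}])

```text
time_s: 24.48
position: [0.5347, 0.2329, 0.0671]
tcp_rot: [[-0.087, 0.996, 0.001], [0.996, 0.087, 0.0], [0.0, 0.001, -1.0]]
force: [-2.5, -0.2, 10.6]
opening: 0.006
grasp_force: 5.3
```

Call:
servo_tool(targets=[{"offset": [0, 0, 0.0005], "dr": [0, 0, 0]}, {"offset": [0, 0, 0.001], "dr": [0, 0, 0]}, {"offset": [0, 0, 0.001], "dr": [0, 0, 0]}, {"offset": [0, 0, 0.001], "dr": [0, 0, 0]}])

```text
time_s: 24.82
position: [0.5347, 0.2329, 0.0671]
tcp_rot: [[-0.087, 0.996, 0.001], [0.996, 0.087, 0.0], [0.0, 0.001, -1.0]]
force: [-4.4, -1.1, 16.5]
opening: 0.003
grasp_force: 8.2
```

Both sides are stiff at the same height (0.0671), so the bar is level with its centre at 0.053, inside the home range. I'll lift over to the button and check the clips against their initial positions.

Call:
servo_tool(targets=[{"offset": [0, 0, -0.005], "dr": [0, 0, 0]}, {"offset": [0, 0, -0.025], "dr": [0, 0, 0]}, {"offset": [0, 0, -0.05], "dr": [0, 0, 0]}, {"offset": [0.01, 0, -0.075], "dr": [0, 0, 0]}, {"offset": [0.03, 0, -0.09], "dr": [0, 0, 0]}, {"offset": [0.06, 0, -0.1], "dr": [0, 0, 0]}, {"offset": [0.085, 0, -0.1], "dr": [0, 0, 0]}, {"offset": [0.092, 0, -0.1], "dr": [0, 0, 0]}, {"offset": [0.092, 0, -0.1], "dr": [0, 0, 0]}, {"offset": [0.092, 0, -0.1], "dr": [0, 0, 0]}])

```text
time_s: 25.65
position: [0.5259, 0.3241, 0.1638]
tcp_rot: [[-0.088, 0.996, -0.001], [0.996, 0.088, -0.001], [-0.001, -0.001, -1.0]]
force: [0.1, -1.1, -0.3]
opening: 0.006
grasp_force: 0.0
```

```bash
cat > cl.py <<'E'
from h import *
from scipy.ndimage import map_coordinates as mc
a=np.radians(95.0); Y=np.array([np.cos(a),np.sin(a),0]); X=np.array([np.sin(a),-np.cos(a),0]); O=np.array([.5389,.1728,0])
S={}
for n in("side","top"):
    c=viewer.capture(n); np.savez(f"pics/{n}10.npz",**c); S[n]=c
def pr(c,ys,x,z):
    uv=np.array([proj(c,O+y*Y+x*X+[0,0,z]) for y in ys]); return mc(c["color"].mean(2),[uv[:,1],uv[:,0]],order=1).astype(int)
# bump at bar z .053+.018 = .071, top of rod .074
for sg in(-1,1):
    ys=sg*np.arange(.072,.116,.002)
    for n in("top","side"):
        seq=[(n+"0",load(n+"0")),]+([(n+"6",load(n+"6"))] if sg<0 else [])+[("now",S[n])]
        for l,c in seq: print(sg,l,*[pr(c,ys,x,.074).tolist() for x in(0,)])
E
python3 cl.py; python3 -c "
from h import *
to([.5257,.3242,.06],5); print(bot.read_state()['force'])"
```

```text
-1 top0 [127, 149, 163, 168, 152, 137, 121, 146, 169, 187, 172, 155, 140, 134, 125, 108, 103, 109, 131, 161, 194, 215, 224]
-1 top6 [102, 115, 121, 121, 120, 112, 96, 69, 79, 135, 165, 178, 171, 156, 144, 137, 123, 108, 98, 105, 127, 184, 211]
-1 now [124, 124, 124, 126, 125, 120, 110, 137, 160, 177, 163, 147, 135, 126, 116, 102, 96, 101, 124, 152, 184, 206, 216]
-1 side0 [243, 244, 245, 245, 245, 245, 237, 224, 208, 186, 160, 136, 116, 105, 98, 101, 105, 110, 133, 156, 176, 193, 202]
-1 side6 [73, 76, 77, 74, 73, 76, 97, 122, 149, 160, 159, 151, 137, 116, 101, 86, 84, 88, 92, 94, 94, 93, 96]
-1 now [187, 162, 141, 141, 145, 154, 167, 179, 188, 177, 149, 125, 105, 94, 85, 82, 83, 84, 83, 83, 84, 85, 108]
1 top0 [145, 131, 111, 97, 96, 88, 92, 111, 145, 161, 148, 142, 140, 146, 153, 168, 198, 213, 221, 221, 222, 222, 224]
1 now [94, 102, 116, 123, 122, 108, 101, 106, 138, 153, 140, 134, 133, 138, 126, 109, 91, 94, 100, 101, 101, 101, 101]
1 side0 [182, 163, 148, 137, 127, 124, 127, 140, 160, 177, 188, 188, 187, 187, 187, 188, 190, 192, 195, 188, 178, 168, 156]
1 now [127, 137, 147, 140, 127, 120, 118, 129, 148, 164, 174, 174, 171, 169, 168, 170, 173, 175, 177, 173, 165, 156, 146]
offset [ 0.0012 -0.0002  0.1037] dr [-0.1   0.06 -0.04]
[ 0.57849996 -0.54842304 -0.21356332]
```

Both clip profiles coincide with their initial closed positions; mid-insertion they were shifted by 4 mm. The bar is snapped in, so now the button.

Call:
servo_tool(targets=[{"offset": [0.001, 0, 0.01], "dr": [0, 0, 0]}, {"offset": [0.001, 0, 0.03], "dr": [0, 0, 0]}, {"offset": [0.001, 0, 0.055], "dr": [0, 0, 0]}, {"offset": [0.001, 0, 0.08], "dr": [0, 0, 0]}, {"offset": [0.001, 0, 0.1], "dr": [0, 0, 0]}, {"offset": [0.001, 0, 0.113], "dr": [0, 0, 0]}, {"offset": [0.001, 0, 0.12], "dr": [0, 0, 0]}, {"offset": [0.001, 0, 0.124], "dr": [0, 0, 0]}, {"offset": [0.001, 0, 0.124], "dr": [0, 0, 0]}])

```text
time_s: 26.5
position: [0.5265, 0.3251, 0.0399]
tcp_rot: [[-0.087, 0.996, -0.001], [0.996, 0.087, -0.0], [-0.0, -0.001, -1.0]]
force: [-1.4, -0.2, 0.4]
opening: 0.007
grasp_force: 0.0
```

Call:
servo_tool(targets=[{"offset": [0, 0, 0.002], "dr": [0, 0, 0]}, {"offset": [0, 0, 0.004], "dr": [0, 0, 0]}, {"offset": [0, 0, 0.006], "dr": [0, 0, 0]}, {"offset": [0, 0, 0.008], "dr": [0, 0, 0]}, {"offset": [0, 0, 0.01], "dr": [0, 0, 0]}, {"offset": [0, 0, 0.011], "dr": [0, 0, 0]}, {"offset": [0, 0, 0.011], "dr": [0, 0, 0]}])

```text
time_s: 27.08
position: [0.527, 0.3258, 0.03]
tcp_rot: [[-0.087, 0.996, 0.001], [0.996, 0.087, 0.001], [0.001, 0.002, -1.0]]
force: [0.0, 0.9, 3.7]
opening: 0.008
grasp_force: 2.0
```

Call:
servo_tool(targets=[{"offset": [0, 0, 0.001], "dr": [0, 0, 0]}, {"offset": [0, 0, 0.002], "dr": [0, 0, 0]}, {"offset": [0, 0, 0.002], "dr": [0, 0, 0]}, {"offset": [0, 0, 0.002], "dr": [0, 0, 0]}])

```text
time_s: 27.42
position: [0.527, 0.3258, 0.0284]
tcp_rot: [[-0.087, 0.996, 0.002], [0.996, 0.087, 0.001], [0.001, 0.002, -1.0]]
force: [0.2, -0.2, 7.8]
opening: 0.005
grasp_force: 3.8
```

Call:
servo_tool(targets=[{"offset": [0, 0, 0.001], "dr": [0, 0, 0]}, {"offset": [0, 0, 0.001], "dr": [0, 0, 0]}, {"offset": [0, 0, 0.001], "dr": [0, 0, 0]}])

```text
time_s: 27.67
position: [0.527, 0.3258, 0.0283]
tcp_rot: [[-0.087, 0.996, 0.002], [0.996, 0.087, 0.001], [0.001, 0.002, -1.0]]
force: [-1.6, -1.0, 12.4]
opening: 0.004
grasp_force: 6.3
```

The button is at its stop: 12 N, with no more travel at 0.0283. Retreating and re-checking.

Call:
servo_tool(targets=[{"offset": [0, 0, -0.005], "dr": [0, 0, 0]}, {"offset": [0, 0, -0.02], "dr": [0, 0, 0]}, {"offset": [0, 0, -0.045], "dr": [0, 0, 0]}, {"offset": [0, 0, -0.075], "dr": [0, 0, 0]}, {"offset": [0, 0, -0.1], "dr": [0, 0, 0]}, {"offset": [0, 0, -0.12], "dr": [0, 0, 0]}, {"offset": [0, 0, -0.13], "dr": [0, 0, 0]}, {"offset": [0, 0, -0.13], "dr": [0, 0, 0]}, {"offset": [0, 0, -0.13], "dr": [0, 0, 0]}, {"offset": [0, 0, -0.13], "dr": [0, 0, 0]}])

```text
time_s: 28.5
position: [0.5251, 0.325, 0.1547]
tcp_rot: [[-0.087, 0.996, -0.003], [0.996, 0.087, -0.001], [-0.001, -0.003, -1.0]]
force: [0.2, -0.6, 0.0]
opening: 0.007
grasp_force: 0.0
```

```bash
python3 cl.py | grep now; python3 -c "
from rig import bot,ticket
import numpy as np
print(np.round(bot.read_state()['force'],1)); print(ticket.hand_in())"
```

```text
-1 now [125, 126, 126, 125, 124, 119, 110, 138, 161, 177, 163, 147, 134, 125, 115, 101, 95, 100, 123, 153, 186, 207, 216]
-1 now [185, 161, 140, 139, 143, 154, 168, 180, 189, 176, 149, 127, 109, 97, 87, 82, 84, 86, 86, 85, 84, 86, 109]
1 now [78, 80, 109, 123, 123, 111, 104, 103, 135, 151, 139, 133, 132, 137, 131, 122, 110, 103, 99, 101, 101, 100, 100]
1 now [131, 139, 148, 134, 119, 113, 115, 129, 149, 165, 174, 173, 170, 168, 167, 169, 171, 174, 178, 172, 163, 153, 143]
[0.1 1.3 0.3]
the job is handed in; nothing more can be done
None
```

The long bar is seated in the lamp with both clips closed over its ends by camera check, the test button was pushed to its stop and released, and the job was handed in at about 28.5 s; the hand-in returned no verdict.

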